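# Set out a calculator assembly kit on the layout board

### The arm

A 6-joint arm with a two-finger parallel gripper is mounted at the origin on the work surface. World frame = base frame: x ahead of the robot, y to its left, z up, the work surface at z = 0. Lengths are in m, angles in rad, forces in N, time in s.
With the tool pointing down it reaches from about 0.25 to 0.775 m from the base axis. Payload 4 kg.
Tool frame: the origin (TCP) lies midway between the tips of the shut fingers; the grasp point (between the pads) lies 19 mm behind it (robot.pinch_z is the distance from the TCP to the grasp point, in m); x points along the fingers, y is the direction in which the jaws open and shut, and the axes are right-handed (so a half turn about x gives the same grasp; the last joint's range is limited). The gripper opens to 94 mm and grips with 3 to 60 N. Pads are 16 mm wide; open, the fingers measure 119 mm over their backs; the gripper's body (75 mm by 177 mm) begins 78 mm behind the grasp point.
Start: joints at [1.183, 0.087, 1.371, -0, 1.684, -0.103], TCP at [0.155, 0.528, 0.206] pointing down, gripper open.
Joint ranges: [-3.1, 3.1], [-0.76, 2.03], [0.27, 2.55], [-1.08, 4.22], [0.17, 2.65], [-2.57, 2.57]. Speed limits (rad/s): [2.79, 2.79, 3.14, 3.14, 3.14, 3.14].

### API

Orientations are given as [roll, pitch, yaw] about the fixed x, y, z axes, in that order (R = Rz(yaw) Ry(pitch) Rx(roll)).
In Python, from bench import robot, imaging gives the robot as it stands. The module is installed in compiled form; this text tells all that it offers.
- The arm moves only by the tool drive_tool, never from a script. Its argument "commands" is a list that holds one entry, the list of rows, each a list of 4 numbers: the shift along the tool's x, y, z as a fraction of full scale, then the turn about the tool's x as a fraction of full scale. A call has 1 to 20 rows; each row shifts and turns the commanded pose from where the row before left it, along the tool's axes as they then stand; what a row does not reach is not made up. Full scale, the value 1, is 0.25 m for a shift and 360 degrees for a turn. A row lasts 1/10 s, in which the tool goes at most 50 mm and 8.59 degrees, less where a joint would pass 70% of its speed; a pose out of reach is approached as far as the arm can. A call with a number of a shift or a turn outside -1 to 1 is refused whole. A call with a gripper value outside its range is refused whole. "grip" is the opening, from 0 (shut) to 1 (fully open), set as the call begins (left out, the last holds). The fingers move at their own pace and stop on an object; the grip force is fixed at half the most. Time passes only in rows, so rows that do not move let the fingers close. It gives the time, the measured TCP pose, the force and the opening at its end, in the units of the state.
- robot.get_obs(): the state, without advancing time (a new reading comes with each control period).
- imaging.snapshot(name): name is "scene" or "side" or "wrist"; returns a dict with "pixels" (480x640x3 uint8, red, green, blue), "z_map" (480x640 float32, m along the optical axis (not along the pixel's ray), 0 where there is no reading), "mtx" (3x3 intrinsics, pixels), "k1" (the pictures are not rectified: a ray, as slopes to the right and down, at radius r is drawn at 1 + k1 r^2 times it, then the intrinsics apply), "extrinsics" (4x4, takes a point from world to camera coordinates). Camera axes: x right, y up, looking along -z (the intrinsics and any distortion apply to the point x, -y, -z); pixel columns grow to the right and rows downward; lengths in m; the calibration is good to about 2 mm. A picture is of the moment at which its call begins.
- robot.close_job(): hands the job in, once; it reports no verdict.
The state is a dict: "time": time; "joint_positions": joint angles; "qvel": joint speeds; "joint_torque": joint torques, N m; "tool_pos": TCP position; "ee_rot": TCP orientation; "wrist_force": force on the tool from outside, world axes, zero at the start; "wrist_torque": the same for the moment, N m; "width": finger opening in m.
Only numpy, scipy, OpenCV 4.12 (cv2) and the standard library are available. Lean on these libraries where they do the work, as an engineer would, in place of code of your own. Each camera call takes 0.05 s, during which the arm holds its last target.

### The job

Set out the parts on the green layout board, each in the middle of its painted cell: the steel bracket between the two calculator cases, the orange key cap sprue in the cell directly in front of the cream case, and the loose smoky lens in the cell directly behind the blue case (front is the board's red-striped edge), all three lying as they do now, top face up, with their long sides parallel to the red edge. Stand the battery spring upright on the middle of the bracket's top. Let go of everything, and leave the lens rack, the screwdriver and the jar where they are.

Things in the scene. Friction and masses are not known exactly. Their poses are not given: they have to be found in the camera images.
- sprue: Loose orange plastic key cap sprue, 68 x 34 x 14 mm: eight square-topped caps 14 mm high in two rows of four, joined by a low middle runner 72 mm long. Long side along its x, 34 mm across its y over the outer cap faces (flat, good to grip). Origin: centre of its underside, z up. Starts flat on the table, 30 g.
- spring: Loose nickel battery spring, a stiff upright coil on a black plastic core, 24 mm in diameter and 28 mm high, that behaves as a rigid cylinder. Origin: centre of its underside, z along its axis (up). Starts standing on the table, 15 g.
- bracket: Loose dull steel chassis bracket, an upturned shallow tray: flat top plate 56 mm (its x) by 36 mm (its y), 25 mm high, open below. Side skirts along both 56 mm sides reach from the top to 6 mm above its underside: grip across the 36 mm. Origin: centre of its underside, z up; the top surface is 25 mm above the origin. About 90 g.
- lens: The only loose display lens: smoky dark grey plate lying flat on the table, 64 mm (its x) by 24 mm (its y) by 8 mm thick. Origin: centre of its underside, z up. 20 g.
- board: Fixed green layout board, 295 mm (its x) by 300 mm (its y), 6 mm thick, with 3 by 3 white-lined cells, each 93 mm along x, 95 mm along y. Origin: centre of its underside, below the middle cell's centre; top surface 6 mm above. x points to the back, away from the red stripe on the front edge; y is parallel to that edge, z up. The red edge faces the robot within 15 degrees.
- cream_case: Fixed cream lower calculator case, an open shell 98 mm (its x) by 62 mm (its y) by 22 mm high, in the left or the right cell of the board's middle row (its centre 95 mm from the middle cell's centre). Origin: centre of its underside, on the board's top surface; axes parallel to the board's. The cell in front of it is centred 93 mm along its -x.
- blue_case: Fixed blue lower calculator case, the same shape and size as the cream one, in the other side cell of the middle row. Origin: centre of its underside, on the board's top surface; axes parallel to the board's. The cell behind it is centred 93 mm along its +x.
- rack: Bystander: wooden rack of slotted upright ribs with six smoky lenses standing in it, about 90 x 160 mm and 59 mm high. Origin: centre of its underside. Leave it alone.
- screwdriver: Bystander: screwdriver lying on the table, 160 mm long. Leave it alone.
- jar: Bystander: amber screw jar with a steel cap, 56 mm in diameter, 65 mm high. Origin: centre of its underside. Leave it alone.

How it is judged:
At the end, for the whole second after the job is handed in: Bracket, sprue and lens within 14 mm (board x and y) of the middles of their cells, flat on the board, right way up, long sides within 14 degrees of the red edge; spring upright on the bracket within 10 mm of its middle; all released and at rest; bystanders moved under 15 mm (x of bracket in the frame of board between -0.014 and 0.014 m and y of bracket in the frame of board between -0.014 and 0.014 m and z of bracket in the frame of board between 0.002 and 0.01 m and angle between each of bracket, sprue, lens, spring's own z axis and vertical below 0.12 rad and angle between the x axis of each of bracket, sprue, lens and the y axis of board, either way round below 0.25 rad and x of sprue in the frame of cream_case between -0.107 and -0.079 m and y of sprue in the frame of cream_case between -0.014 and 0.014 m and z of sprue in the frame of cream_case between -0.004 and 0.004 m and x of lens in the frame of blue_case between 0.079 and 0.107 m and y of lens in the frame of blue_case between -0.014 and 0.014 m and z of lens in the frame of blue_case between -0.004 and 0.004 m and horizontal distance between spring and bracket below 0.01 m and z of spring in the frame of bracket between 0.021 and 0.029 m and linear speed of each of bracket, sprue, lens, spring below 0.01 m/s and angular speed of each of bracket, sprue, lens, spring below 0.1 rad/s); the robot touches nothing.
It fails at once if the rack is pushed out of its place (distance of rack from where it was at the start of the episode above 0.015 m).
It fails at once if the screwdriver is pushed out of its place (distance of screwdriver from where it was at the start of the episode above 0.015 m).
It fails at once if the jar is pushed out of its place (distance of jar from where it was at the start of the episode above 0.015 m).
It also fails if it takes over 109 s, if anything falls off the work surface, if the arm or the gripper's body presses on something with over 40 N, if the wrist force passes 120 N, or if a joint passes its speed limit or range.

## Working session

There is one attempt and no reset: what is moved stays moved. The work goes in short steps, Python scripts to look and compute and a tool call to move; the robot and the scene stay as the last step left them, time stands still between calls to the robot, and variables do not carry over. Pictures are saved under pics/ and viewed, and the job is handed in when it is done.

Besides the shell and the picture viewer there is one more tool, called as name(argument=value, ...) on one line, values as JSON. drive_tool: Moves the arm, as the interface text tells. Shift numbers are shares of 0.25 m and turn numbers shares of 360 degrees, none past 1 either way. Its arguments: {"type":"object","properties":{"commands":{"type":"array","items":{"type":"array","items":{"type":"array","items":{"type":"number","minimum":-1,"maximum":1}}}},"grip":{"type":"number"}},"required":["commands"]}

```bash
mkdir -p pics; cat > h.py <<'E'
from bench import robot, imaging
import numpy as np, cv2
def snap(n,f):
    s=imaging.snapshot(n); cv2.imwrite('pics/'+f,s['pixels'][:,:,::-1]); np.savez('pics/'+f[:-4]+'.npz',**s); return s
def world(s):
    K=s['mtx'];k1=float(s['k1']);E=s['extrinsics']
    v,u=np.mgrid[0:480,0:640].astype(np.float64)
    pts=np.stack([u.ravel(),v.ravel()],1).reshape(-1,1,2)
    p=cv2.undistortPoints(pts,K,np.array([k1,0,0,0,0.])).reshape(480,640,2)
    z=s['z_map'].astype(float)
    c=np.stack([p[...,0]*z,-p[...,1]*z,-z],-1)
    R=E[:3,:3];t=E[:3,3]
    return (c-t)@R
E
python3 - <<'E'
from h import *
for n in ['scene','side','wrist']:
    s=snap(n,n+'0.png'); print(n,s['mtx'].ravel(),s['k1'],s['extrinsics'].round(3).tolist())
print(robot.get_obs(), robot.pinch_z)
E
```

```text
scene [622.89906046   0.         323.00791425   0.         622.89906046
 241.20219462   0.           0.           1.        ] -0.05652011452202903 [[0.319, 0.948, 0.013, -0.168], [-0.594, 0.189, 0.782, 0.344], [0.739, -0.257, 0.623, -1.87], [0.0, 0.0, 0.0, 1.0]]
side [567.8156308    0.         321.8359668    0.         567.8156308
 234.38257575   0.           0.           1.        ] -0.0611845211572141 [[-0.971, -0.24, -0.016, 0.583], [0.165, -0.713, 0.682, -0.131], [-0.175, 0.659, 0.731, -1.121], [0.0, 0.0, 0.0, 1.0]]
wrist [357.26688272   0.         319.7453209    0.         357.26688272
 239.98654403   0.           0.           1.        ] -0.005960768298853766 [[0.281, 0.96, -0.001, -0.55], [-0.926, 0.271, -0.262, 0.027], [-0.251, 0.074, 0.965, -0.39], [0.0, 0.0, 0.0, 1.0]]
{'time': 0.15, 'joint_positions': array([ 1.18291349e+00,  8.77958406e-02,  1.37188322e+00, -8.08438540e-06,
        1.68359393e+00, -1.03088579e-01]), 'qvel': array([-0.00074518, -0.00201979, -0.00660874,  0.00013382,  0.00087549,
       -0.00195071]), 'joint_torque': array([ 1.39153617e-03, -3.40643334e+01, -3.02793109e+01,  7.18497019e-02,
        3.05474340e-02, -1.16443121e-04]), 'tool_pos': array([0.15437195, 0.52746071, 0.20457937]), 'ee_rot': array([-1.66910343,  1.56911598, -1.95389859]), 'wrist_force': array([ 0.06266139,  0.08192172, -0.32783715]), 'wrist_torque': array([-0.02805871,  0.00739718,  0.0154923 ]), 'width': 0.0939680036184491} 0.0188
```

View pics/scene0.png

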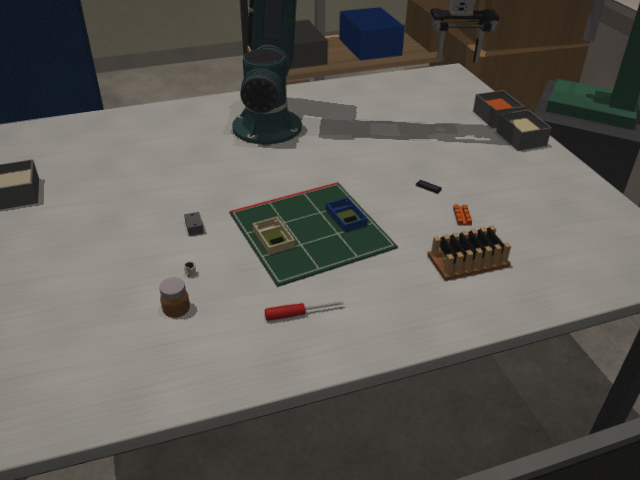

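View pics/side0.png

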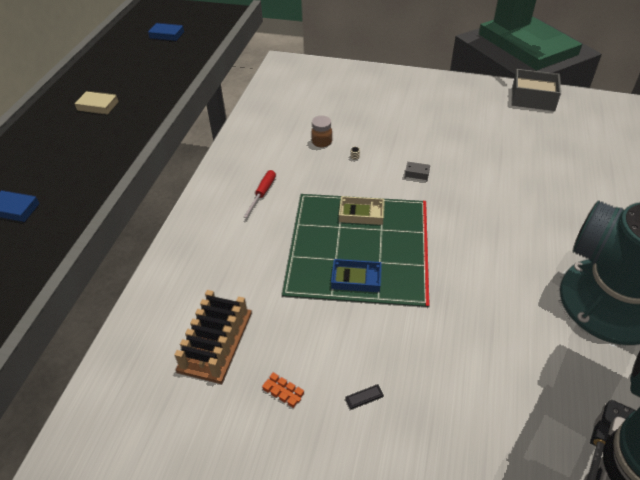

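View pics/wrist0.png

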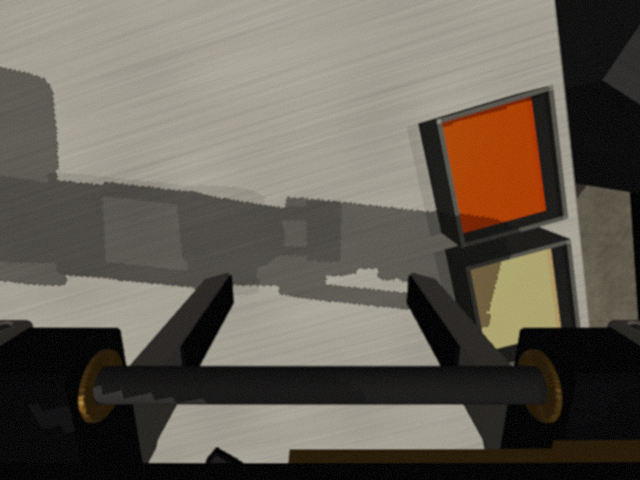

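The scene view shows the board at (313,230), with the cream case at (273,234) and the blue one at (347,214). The lens is at (428,186), the sprue at (462,214), the bracket at (194,223), the spring at (190,269) and the jar at (174,297). I'll measure these next.

```bash
cat > m.py <<'E'
from h import *
def rep(s,tag):
    W=world(s); px=s['pixels'].astype(int); ok=(s['z_map']>0)
    inb=ok&(W[...,0]>0.15)&(W[...,0]<1.0)&(abs(W[...,1])<0.6)
    tz=np.median(W[...,2][inb&(abs(W[...,2])<0.01)]); print(tag,'table z',tz.round(4))
    m=(inb&(W[...,2]>tz+0.0035)&(W[...,2]<0.1)).astype(np.uint8)
    n,l,st,ce=cv2.connectedComponentsWithStats(m,connectivity=8)
    for i in range(1,n):
        if st[i,4]<25: continue
        P=W[l==i]; zt=np.percentile(P[:,2],95)
        T=P[P[:,2]>zt-0.004]
        r=cv2.minAreaRect((T[:,:2]*1000).astype(np.float32))
        print(i,st[i,4],'px',ce[i].round(0),'col',px[l==i].mean(0).round(0),'z',zt.round(4),'mean',T.mean(0).round(4),'rect',np.round(r[0],1),np.round(r[1],1),round(r[2],1))
    g=inb&(abs(W[...,2]-tz-0.006)<0.004)&(px[...,1]>px[...,0]+15)&(px[...,1]>px[...,2]+5)
    r=cv2.minAreaRect((W[g][:,:2]*1000).astype(np.float32)); print('green',np.round(r[0],1),np.round(r[1],1),r[2])
    g=inb&(abs(W[...,2]-tz-0.006)<0.006)&(px[...,0]>px[...,1]+60)&(px[...,0]>px[...,2]+60)
    n,l,st,ce=cv2.connectedComponentsWithStats(g.astype(np.uint8))
    i=1+np.argmax(st[1:,4]);P=W[l==i][:,:2]; 
    r=cv2.fitLine((P*1000).astype(np.float32),cv2.DIST_HUBER,0,.01,.01).ravel(); print('red',P.mean(0),np.degrees(np.arctan2(r[1],r[0])))
if __name__=='__main__':
    for n in ['scene','side']: rep(dict(np.load(f'pics/{n}0.npz')),n)
E
python3 m.py
```

```text
scene table z 0.0007
480 154 px [428. 186.] col [36. 35. 36.] z 0.0113 mean [0.4485 0.3155 0.0092] rect [448.  314.9] [65.7 28.5] 30.6
509 8608 px [310. 232.] col [49. 62. 51.] z 0.0241 mean [ 0.5284 -0.0337  0.0253] rect [527.4 -31.1] [105.1 252.6] 8.5
778 283 px [462. 214.] col [124.  60.  30.] z 0.0169 mean [0.5893 0.3364 0.015 ] rect [589.7 336.9] [35.2 68.9] 71.5
842 347 px [194. 223.] col [63. 61. 60.] z 0.0277 mean [ 0.4373 -0.2909  0.0258] rect [ 436.5 -290.9] [36.5 58.9] 86.8
937 3084 px [469. 253.] col [59. 46. 34.] z 0.0599 mean [0.744  0.2685 0.0585] rect [742.8 269.2] [152.1  82.9] 89.0
1118 140 px [190. 269.] col [75. 70. 60.] z 0.0284 mean [ 0.5975 -0.3274  0.0269] rect [ 596.3 -327.8] [20.4 22.1] 40.4
1306 976 px [174. 297.] col [81. 69. 61.] z 0.0666 mean [ 0.6948 -0.3711  0.0653] rect [ 694.7 -371.1] [48.3 48.5] 68.8
1637 619 px [292. 311.] col [104.  44.  42.] z 0.0267 mean [ 0.7837 -0.1675  0.025 ] rect [ 784.8 -165.9] [79.3 21.7] 85.4
green [530.4 -30.5] [291.6 300.7] 8.05931568145752
red [ 0.38383344 -0.05680754] -81.78443
side table z -0.0013
127 581 px [321. 1
[... 327 characters left out ...]
 [56.5 40.1] 1.5
435 364 px [262. 188.] col [146.  70.  67.] z 0.0247 mean [ 0.7807 -0.1622  0.0232] rect [ 780.3 -159.9] [81.4 18. ] 86.2
560 12782 px [359. 250.] col [67. 84. 68.] z 0.0208 mean [ 0.525  -0.0171  0.0228] rect [526.4 -28.2] [ 98.  258.8] 8.0
857 4392 px [212. 338.] col [80. 62. 47.] z 0.0587 mean [0.7415 0.2789 0.0571] rect [741.2 273.3] [149.8  80.2] 89.1
1374 722 px [283. 389.] col [169.  88.  49.] z 0.0148 mean [0.5877 0.3413 0.0131] rect [587.2 341.1] [34.9 67.7] 71.0
1480 511 px [364. 396.] col [64. 61. 61.] z 0.0093 mean [0.4461 0.3202 0.0073] rect [446.3 320.5] [64.8 25.7] 36.8
green [530.  -26.5] [284.2 302.1] 8.102396965026855
red [ 0.38217467 -0.03725518] -81.92524
```

```bash
cat > go.py <<'E'
from h import *
from scipy.spatial.transform import Rotation as Ro
import sys
def go(x=None,y=None,z=None,jaw=None):
    o=robot.get_obs(); p=o['tool_pos']; R=Ro.from_euler('xyz',o['ee_rot']).as_matrix()
    j=np.degrees(np.arctan2(R[1,1],R[0,1]))
    print('t',round(o['time'],2),'tcp',p.round(4),'jaw',j.round(2),'tilt',np.degrees(np.arccos(-R[2,0])).round(2),'q',o['joint_positions'].round(2),'w',round(o['width'],4),'F',o['wrist_force'].round(1))
    if x is not None:
        d=np.array([x,y,z])-p; f=R.T@d/0.25
        print('shift frac',f.round(4))
    if jaw is not None:
        # turning about tool x (down): +turn lowers yaw
        a=[(jaw-j+180*k) for k in range(-2,3)]
        for t in sorted(a,key=abs)[:2]: print('turn frac',round(-t/360,4),'-> q6 approx', 'deltayaw',round(t,1))
if __name__=='__main__':
    a=[float(v) for v in sys.argv[1:]]
    go(*a)
E
python3 go.py 0.447 0.318 0.2 34
```

```text
t 0.15 tcp [0.1544 0.5275 0.2046] jaw 73.68 tilt 0.1 q [ 1.18  0.09  1.37 -0.    1.68 -0.1 ] w 0.094 F [ 0.1  0.1 -0.3]
shift frac [ 0.0189 -0.4752  1.3588]
turn frac 0.1102 -> q6 approx deltayaw -39.7
turn frac -0.3898 -> q6 approx deltayaw 140.3
```

drive_tool(commands=[[[-0.015,-0.04,0.113,0],[-0.015,-0.04,0.113,0],[-0.015,-0.04,0.113,0],[-0.015,-0.04,0.113,0],[-0.015,-0.04,0.113,0],[-0.015,-0.04,0.113,0],[-0.015,-0.04,0.113,0],[-0.015,-0.04,0.113,0],[-0.015,-0.04,0.113,0],[-0.015,-0.04,0.113,0],[-0.015,-0.04,0.113,0],[-0.015,-0.04,0.113,0],[0,0,0,0],[0,0,0,0]]], grip=1)

```text
time: 1.55
tool_pos: [0.4461, 0.3172, 0.2499]
ee_rot: [-2.868, 1.569, 3.129]
wrist_force: [0.6, 0.4, -0.3]
width: 0.094
```

```bash
python3 - <<'E'
from h import *
s=snap('wrist','wrist1.png')
E
python3 go.py 0.447 0.318 0.1 124
```

```text
t 1.6 tcp [0.4456 0.3177 0.25  ] jaw 73.69 tilt 0.07 q [ 0.52  0.08  1.29  0.    1.77 -0.77] w 0.0941 F [-0.5  0.  -0.6]
shift frac [0.6001 0.003  0.0058]
turn frac -0.1398 -> q6 approx deltayaw 50.3
turn frac 0.3602 -> q6 approx deltayaw -129.7
```

View pics/wrist1.png

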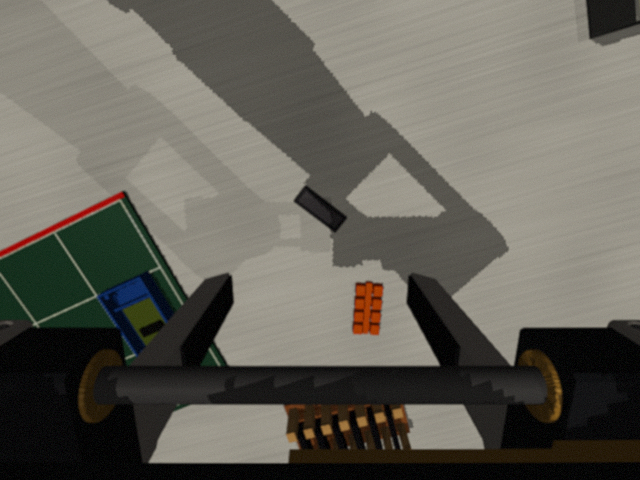

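The wrist view shows the lens at (320,208), the sprue at (368,308), the blue case at (135,315) and the rack at the bottom edge.

```bash
cat > w.py <<'E'
from h import *
import sys
s=dict(np.load('pics/%s.npz'%sys.argv[1])); W=world(s); px=s['pixels'].astype(int); ok=s['z_map']>0
inb=ok&(W[...,2]<0.05)
tz=np.median(W[...,2][inb&(abs(W[...,2])<.01)]); print('tz',tz)
m=(inb&(W[...,2]>tz+.0035)).astype(np.uint8)
n,l,st,ce=cv2.connectedComponentsWithStats(m)
for i in range(1,n):
    if st[i,4]<150 or st[i,4]>9000: continue
    P=W[l==i]; zt=np.percentile(P[:,2],90); T=P[P[:,2]>zt-.004]
    r=cv2.minAreaRect((T[:,:2]*1000).astype(np.float32))
    print(st[i],ce[i].round(),'z',zt.round(4),'mean',T.mean(0).round(4),'rect',np.round(r[0],1),np.round(r[1],1),round(r[2],1))
E
python3 w.py wrist1
```

```text
tz -2.132162393061282e-05
[ 588    0   52   39 1266] [608.  17.] z 0.0449 mean [0.3395 0.6507 0.0455] rect [342.6 653.2] [29.8 14.6] 36.1
[ 293  185   54   47 1074] [320. 208.] z 0.0089 mean [0.445  0.3179 0.0078] rect [445.5 318. ] [63.9 24.1] 36.0
[ 352  281   31   54 1356] [367. 308.] z 0.0145 mean [0.5858 0.3398 0.0136] rect [586.9 339.6] [34.3 68.3] 71.4
[200 342  26  23 299] [212. 357.] z 0.0069 mean [0.5987 0.1221 0.0058] rect [593.7 122.6] [33.7 33.6] 73.3
[ 284  404  126   45 2870] [347. 421.] z 0.0464 mean [0.718  0.2753 0.0462] rect [734.4 271. ] [149.  67.] 88.7
[324 431  14  18 157] [330. 441.] z 0.0439 mean [0.7397 0.2402 0.045 ] rect [741.2 240.2] [ 0.4 25.9] 89.6
```

drive_tool(commands=[[[0.05,0,0,-0.0208],[0.11,0,0,-0.0208],[0.12,0,0,-0.0208],[0.12,0,0,-0.0208],[0.12,0,0,-0.0208],[0.12,0,0,-0.0208],[0.12,0,0,-0.0205],[0.1,0,0,0],[0,0,0,0],[0,0,0,0]]], grip=0.7)

```text
time: 2.6
tool_pos: [0.4453, 0.3181, 0.0357]
ee_rot: [2.594, 1.57, -3.06]
wrist_force: [0.6, -0.3, 1.0]
width: 0.0657
```

```bash
python3 go.py 0.4455 0.318 0.003 126
```

```text
t 2.6 tcp [0.4453 0.3181 0.0357] jaw 126.06 tilt 0.04 q [ 0.52  0.18  1.62  0.    1.35 -1.68] w 0.0657 F [ 0.6 -0.3  1. ]
shift frac [ 0.1307 -0.0009  0.0004]
turn frac 0.0002 -> q6 approx deltayaw -0.1
turn frac -0.4998 -> q6 approx deltayaw 179.9
```

drive_tool(commands=[[[0.05,0,0,0],[0.05,0,0,0],[0.03,0,0,0],[0,0,0,0],[0,0,0,0]]])

```text
time: 3.1
tool_pos: [0.4461, 0.3173, 0.0028]
ee_rot: [2.946, 1.57, -2.709]
wrist_force: [0.8, 0.2, -0.5]
width: 0.066
```

drive_tool(commands=[[[0,0,0,0],[0,0,0,0],[0,0,0,0],[0,0,0,0],[0,0,0,0],[0,0,0,0],[0,0,0,0],[0,0,0,0]]], grip=0)

```text
time: 3.9
tool_pos: [0.4462, 0.3175, 0.0031]
ee_rot: [0.607, 1.571, 1.235]
wrist_force: [0.8, -0.8, 0.5]
width: 0.0235
```

drive_tool(commands=[[[-0.03,0,0,0],[-0.06,0,0,0],[-0.1,0,0,0],[-0.1,0,0,0],[-0.1,0,0,0],[0,0,0,0],[0,0,0,0]]], grip=0)

```text
time: 4.6
tool_pos: [0.4466, 0.3177, 0.1015]
ee_rot: [-0.106, 1.568, 0.522]
wrist_force: [-0.0, 0.1, -0.8]
width: 0.0235
```

```bash
python3 - <<'E'
import numpy as np
a=np.radians(8.1);ex=np.array([np.cos(a),np.sin(a)]);ey=np.array([-ex[1],ex[0]]);c=np.array([.530,-.0285])
print('lens',c+.093*ex+.095*ey,'sprue',c-.093*ex-.095*ey)
from h import *
snap('wrist','wrist2.png')
E
python3 go.py 0.6087 0.0787 0.08 8.1
```

```text
lens [0.60868658 0.07865606] sprue [ 0.45131342 -0.13565606]
t 4.65 tcp [0.4458 0.3172 0.1   ] jaw 125.99 tilt 0.04 q [ 0.51  0.13  1.54  0.    1.48 -1.68] w 0.0234 F [-0.1 -0.1 -0.8]
shift frac [ 0.0798 -1.155  -0.0334]
turn frac -0.1725 -> q6 approx deltayaw 62.1
turn frac 0.3275 -> q6 approx deltayaw -117.9
```

View pics/wrist2.png

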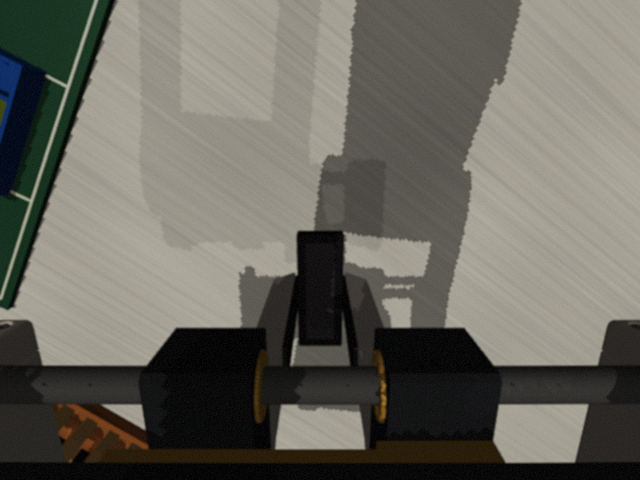

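The lens is held centred between the fingers at (320,285). Next I carry it to the board.

drive_tool(commands=[[[0,-0.06,-0.003,0],[0,-0.12,-0.003,0],[0,-0.12,-0.003,0],[0,-0.12,-0.003,0],[0,-0.12,-0.004,0],[0,-0.12,-0.004,0],[0,-0.12,-0.003,0],[0,-0.12,-0.003,0],[0,-0.12,-0.003,0],[0,-0.1,-0.003,0],[0,-0.035,0,0]]])

```text
time: 5.75
tool_pos: [0.6096, 0.0758, 0.0984]
ee_rot: [2.866, 1.568, -2.792]
wrist_force: [0.6, 0.2, -0.2]
width: 0.023
```

drive_tool(commands=[[[0,0,0,0.0234],[0,0,0,0.0234],[0,0,0,0.0234],[0,0,0,0.0234],[0,0,0,0.0234],[0,0,0,0.0234],[0,0,0,0.0234],[0,0,0,0.0234],[0,0,0,0.0234],[0,0,0,0.0234],[0,0,0,0.0234],[0,0,0,0.0234],[0,0,0,0.0234],[0,0,0,0.0233],[0,0,0,0],[0,0,0,0]]])

```text
time: 7.35
tool_pos: [0.6087, 0.0792, 0.0997]
ee_rot: [-1.762, 1.569, 3.095]
wrist_force: [0.5, 0.3, -0.8]
width: 0.0234
```

```bash
python3 - <<'E'
from h import *
snap('wrist','wrist3.png')
E
python3 go.py 0.6087 0.0787 0.010 8.1
```

```text
t 7.4 tcp [0.6089 0.0792 0.0999] jaw 8.25 tilt 0.07 q [ 0.04  0.27  1.37  0.    1.5  -0.11] w 0.0235 F [ 0.5 -0.4 -0.5]
shift frac [ 0.3595 -0.0007  0.0019]
turn frac 0.0004 -> q6 approx deltayaw -0.2
turn frac -0.4996 -> q6 approx deltayaw 179.8
```

View pics/wrist3.png

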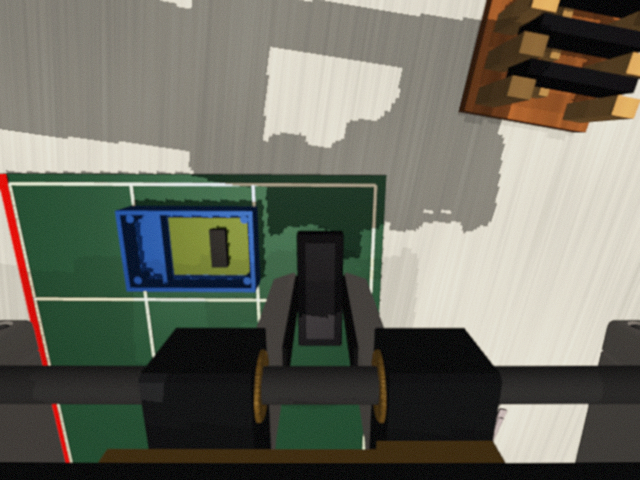

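Here the lens sits above the back-left cell, with the blue case at (188,250) and the board's back-left corner at (385,177). I'll refine the board pose from this picture.

```bash
python3 - <<'E'
from h import *
s=dict(np.load('pics/wrist3.npz'));W=world(s);px=s['pixels'].astype(int)
def at(u,v): 
    return np.median(W[v-1:v+2,u-1:u+2].reshape(-1,3),0)
z=W[...,2]
b=(px[...,2]>px[...,0]+40)&(z>0.022)&(z<0.035)
r=cv2.minAreaRect((W[b][:,:2]*1000).astype(np.float32));print('blue',r,W[b].mean(0))
a=np.radians(8.1);ex=np.array([np.cos(a),np.sin(a)]);ey=np.array([-ex[1],ex[0]])
bd=(abs(z-.006)<.003)
bd[:, :]&=(px[...,1]>px[...,0]+10)|(px.min(-1)>90)
# step edges: back edge & left edge via z
c=np.array([.530,-.0285])
L=(W[...,:2]-c)@np.stack([ex,ey],1)
g=(px[...,1]>px[...,0]+12)&(abs(z-.006)<.005)
print('max x',np.percentile(L[g][:,0],99.7),'max y',np.percentile(L[g][:,1],99.7))
for yy in (.06,.1,.13):
    k=g&(abs(L[...,1]-yy)<.004);print('back edge',yy,L[k][:,0].max())
for xx in (-.12,-.05,0,.05,.1):
    k=g&(abs(L[...,0]-xx)<.004);print('left edge',xx,L[k][:,1].max())
w=(px.min(-1)>110)&(abs(z-.006)<.004)&(abs(L)<.148).all(-1)
for yy in (.08,.1,.125):
    k=w&(abs(L[...,1]-yy)<.004);print('lines x',yy,np.round(np.sort(L[k][:,0])[::6],3))
for xx in (-.12,-.07,.09,.12):
    k=w&(abs(L[...,0]-xx)<.004);print('lines y',xx,np.round(np.sort(L[k][:,1])[::6],3))
E
```

```text
blue ((511.9770812988281, 64.55198669433594), (98.64630126953125, 62.822235107421875), 7.968567371368408) [0.51271362 0.06682501 0.02671502]
max x 0.14179025398402922 max y 0.14911943285407483
back edge 0.06 0.14279210070922047
back edge 0.1 0.14249960390061284
back edge 0.13 0.14252222428024586
left edge -0.12 0.14927738222000647
left edge -0.05 0.14931045283170113
left edge 0 0.14873271416999914
left edge 0.05 0.14880012714368318
left edge 0.1 0.14894282544253173
lines x 0.08 [-0.146 -0.145 -0.144 -0.144 -0.143  0.134  0.134  0.134  0.135  0.135
  0.136]
lines x 0.1 [-0.146 -0.144 -0.144 -0.143 -0.143  0.133  0.134  0.134  0.135  0.135
  0.136  0.137  0.142]
lines x 0.125 [-0.146 -0.145 -0.144 -0.143 -0.143 -0.142 -0.052 -0.051  0.042  0.042
  0.135  0.135  0.136]
lines y -0.12 [0.045 0.046 0.046 0.047 0.048 0.048 0.141 0.141 0.142 0.142 0.143 0.143
 0.143]
lines y -0.07 [0.045 0.046 0.047 0.047 0.048 0.141 0.141 0.142 0.142 0.142 0.143 0.143
 0.143]
lines y 0.09 [0.141 0.141 0.142 0.142]
lines y 0.12 [0.141 0.141 0.142 0.142]
```

drive_tool(commands=[[[0.05,-0.006,0.002,0],[0.08,-0.007,0.002,0],[0.08,-0.006,0.001,0],[0.07,0,0,0],[0.04,0,0,0],[0.02,0,0,0],[0.01,0,0,0],[0.01,0,0,0],[0,0,0,0],[0,0,0,0]]])

```text
time: 8.4
tool_pos: [0.6054, 0.0773, 0.0112]
ee_rot: [1.531, 1.569, 0.102]
wrist_force: [0.4, 0.1, -0.2]
width: 0.0231
```

```bash
python3 go.py 0.6043 0.0773 0.0092 8
```

```text
t 8.4 tcp [0.6054 0.0773 0.0112] jaw 8.09 tilt 0.08 q [ 0.03  0.33  1.48  0.    1.33 -0.11] w 0.0231 F [ 0.4  0.1 -0.2]
shift frac [ 0.0081 -0.0043 -0.0008]
turn frac 0.0003 -> q6 approx deltayaw -0.1
turn frac -0.4997 -> q6 approx deltayaw 179.9
```

drive_tool(commands=[[[0.006,-0.003,0,0],[0,0,0,0],[0,0,0,0]]])

```text
time: 8.7
tool_pos: [0.6041, 0.0771, 0.0091]
ee_rot: [1.813, 1.571, 0.383]
wrist_force: [-0.0, 0.4, 0.4]
width: 0.0235
```

drive_tool(commands=[[[0,0,0,0],[0,0,0,0],[0,0,0,0],[0,0,0,0],[0,0,0,0]]], grip=0.42)

```text
time: 9.2
tool_pos: [0.6041, 0.0771, 0.009]
ee_rot: [2.741, 1.571, 1.311]
wrist_force: [1.0, -0.0, 0.8]
width: 0.0397
```

drive_tool(commands=[[[-0.03,0,0,0],[-0.06,0,0,0],[-0.1,0,0,0],[-0.1,0,0,0],[-0.1,0,0,0],[0,0,0,0],[0,0,0,0]]])

```text
time: 9.9
tool_pos: [0.6047, 0.0771, 0.1077]
ee_rot: [1.493, 1.568, 0.063]
wrist_force: [0.2, 0.4, -1.1]
width: 0.0393
```

```bash
python3 - <<'E'
from h import *
snap('wrist','wrist4.png')
E
python3 go.py 0.5867 0.3397 0.1 71.4; python3 w.py wrist4
```

```text
t 9.95 tcp [0.6037 0.0771 0.106 ] jaw 8.09 tilt 0.03 q [ 0.03  0.26  1.38  0.    1.51 -0.11] w 0.0395 F [-0.3  1.  -1.3]
shift frac [ 0.0243  0.0804 -1.0496]
turn frac -0.1759 -> q6 approx deltayaw 63.3
turn frac 0.3241 -> q6 approx deltayaw -116.7
tz 0.00022360703584059662
[ 461    0  157  130 8331] [522.  77.] z 0.0443 mean [0.7266 0.2165 0.0453] rect [740.7 224.2] [56.2 79.9] 89.0
[ 551    0   88   30 1626] [594.  13.] z 0.0476 mean [0.7547 0.2537 0.0467] rect [747.9 250.4] [11.9 43.3] 88.4
[ 536   37   89   36 1695] [579.  55.] z 0.0476 mean [0.751  0.2305 0.0469] rect [745.1 227.3] [12.1 49.7] 87.1
[  60  404   51   59 2218] [ 86. 432.] z 0.0064 mean [ 0.4103 -0.1423  0.0055] rect [ 410.8 -143.2] [37.2 69.5] 8.3
[ 248  404  130   45 5556] [314. 426.] z 0.0123 mean [ 0.5768 -0.1046  0.017 ] rect [ 574.8 -110.2] [22.7 48.2] 7.2
```

View pics/wrist4.png

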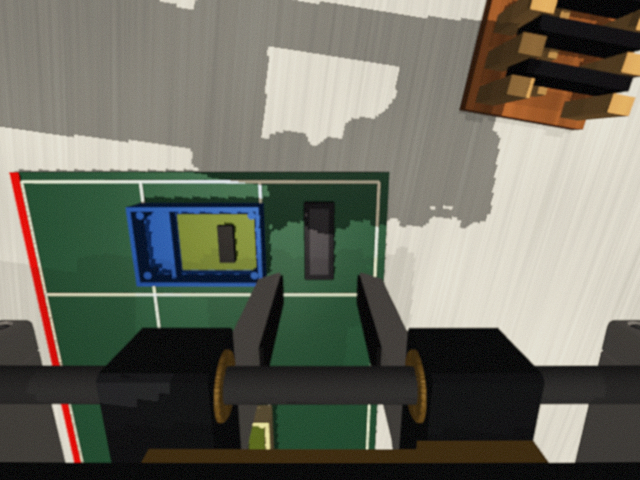

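The lens lies in its cell at (319,240), midway between the cell lines. Next is the sprue.

drive_tool(commands=[[[-0.02,0.008,-0.06,0],[0,0.008,-0.11,0],[0,0.008,-0.12,0],[0,0.008,-0.12,0],[0,0.008,-0.12,0],[0,0.008,-0.12,0],[0,0.008,-0.12,0],[0,0.008,-0.12,0],[0,0.008,-0.1,0],[0,0.008,-0.06,0],[0,0,0,-0.022],[0,0,0,-0.022],[0,0,0,-0.022],[0,0,0,-0.022],[0,0,0,-0.022],[0,0,0,-0.022],[0,0,0,-0.022],[0,0,0,-0.022],[0,0,0,0],[0,0,0,0]]], grip=0.7)

```text
time: 11.95
tool_pos: [0.5867, 0.3398, 0.1108]
ee_rot: [-2.414, 1.57, -2.741]
wrist_force: [-0.4, -0.1, -0.6]
width: 0.0652
```

```bash
python3 go.py 0.5867 0.3397 0.003 71.4
```

```text
t 11.95 tcp [0.5867 0.3398 0.1108] jaw 71.28 tilt 0.07 q [ 0.44  0.4   1.17  0.    1.57 -0.8 ] w 0.0652 F [-0.4 -0.1 -0.6]
shift frac [0.4313 0.     0.0005]
turn frac -0.0003 -> q6 approx deltayaw 0.1
turn frac 0.4997 -> q6 approx deltayaw -179.9
```

drive_tool(commands=[[[0.06,0,0,0],[0.1,0,0,0],[0.1,0,0,0],[0.09,0,0,0],[0.05,0,0,0],[0.02,0,0,0],[0.008,0,0,0],[0,0,0,0],[0,0,0,0]]])

```text
time: 12.85
tool_pos: [0.5879, 0.3403, 0.0061]
ee_rot: [0.798, 1.568, 0.474]
wrist_force: [0.1, 0.1, -0.3]
width: 0.0657
```

drive_tool(commands=[[[0,0,0,0],[0,0,0,0],[0,0,0,0],[0,0,0,0],[0,0,0,0],[0,0,0,0],[0,0,0,0]]], grip=0)

```text
time: 13.55
tool_pos: [0.587, 0.3398, 0.0046]
ee_rot: [1.415, 1.571, 1.092]
wrist_force: [-0.6, -0.6, 0.6]
width: 0.0335
```

drive_tool(commands=[[[-0.03,0,0,0],[-0.06,0,0,0],[-0.1,0,0,0],[-0.1,0,0,0],[-0.1,0,0,0],[0,0,0,0],[0,0,0,0]]])

```text
time: 14.25
tool_pos: [0.5875, 0.34, 0.1032]
ee_rot: [0.787, 1.568, 0.464]
wrist_force: [-0.7, -0.4, -0.4]
width: 0.0334
```

```bash
python3 - <<'E'
from h import *
snap('wrist','wrist5.png')
E
python3 go.py 0.4465 -0.1367 0.1 8
```

```text
t 14.3 tcp [0.5866 0.3396 0.1014] jaw 71.45 tilt 0.05 q [ 0.44  0.41  1.19  0.    1.55 -0.81] w 0.0334 F [ 0.4 -0.4 -0.4]
shift frac [ 0.0065 -1.9846  0.0749]
turn frac 0.1763 -> q6 approx deltayaw -63.5
turn frac -0.3237 -> q6 approx deltayaw 116.5
```

View pics/wrist5.png

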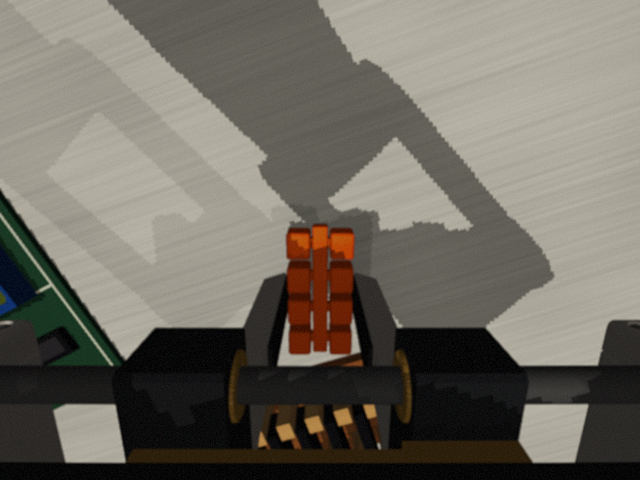

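The sprue is held centred at (320,290). Now the carry.

drive_tool(commands=[[[0,-0.07,0.004,0],[0,-0.11,0.004,0],[0,-0.13,0.005,0],[0,-0.13,0.005,0],[0,-0.13,0.005,0],[0,-0.13,0.005,0],[0,-0.13,0.005,0],[0,-0.13,0.005,0],[0,-0.13,0.005,0],[0,-0.13,0.005,0],[0,-0.13,0.005,0],[0,-0.13,0.005,0],[0,-0.13,0.005,0],[0,-0.13,0.004,0],[0,-0.13,0.004,0],[0,-0.1,0.004,0],[0,-0.045,0,0]]])

```text
time: 16.0
tool_pos: [0.4427, -0.1449, 0.1001]
ee_rot: [3.119, 1.567, 2.793]
wrist_force: [0.9, 1.0, 0.3]
width: 0.0337
```

drive_tool(commands=[[[0,0,0,0.022],[0,0,0,0.022],[0,0,0,0.022],[0,0,0,0.022],[0,0,0,0.022],[0,0,0,0.022],[0,0,0,0.022],[0,0,0,0.022],[0,0,0,0],[0,0,0,0]]])

```text
time: 17.0
tool_pos: [0.4441, -0.1431, 0.1011]
ee_rot: [-2.33, 1.569, 2.527]
wrist_force: [0.0, 0.0, -1.0]
width: 0.0338
```

```bash
python3 - <<'E'
from h import *
snap('wrist','wrist6.png')
s=dict(np.load('pics/wrist6.npz'));W=world(s);px=s['pixels'].astype(int);z=W[...,2]
b=(z>0.022)&(z<0.035)&(px[...,0]>px[...,2]+10)&(px[...,0]>100)
n,l,st,ce=cv2.connectedComponentsWithStats(b.astype(np.uint8))
i=1+np.argmax(st[1:,4]);
r=cv2.minAreaRect((W[l==i][:,:2]*1000).astype(np.float32));print('cream',r,ce[i])
E
python3 go.py 0.4465 -0.1367 0.01 8
```

```text
cream ((538.724853515625, -123.68635559082031), (99.10258483886719, 62.07854080200195), 7.823161602020264) [450.43549784 238.86017316]
t 17.05 tcp [ 0.4442 -0.1432  0.1013] jaw 8.25 tilt 0.08 q [-0.43 -0.05  1.72  0.    1.47 -0.58] w 0.0333 F [ 0.4 -1.1  0.1]
shift frac [ 0.3651  0.0133 -0.024 ]
turn frac 0.0007 -> q6 approx deltayaw -0.3
turn frac -0.4993 -> q6 approx deltayaw 179.7
```

View pics/wrist6.png

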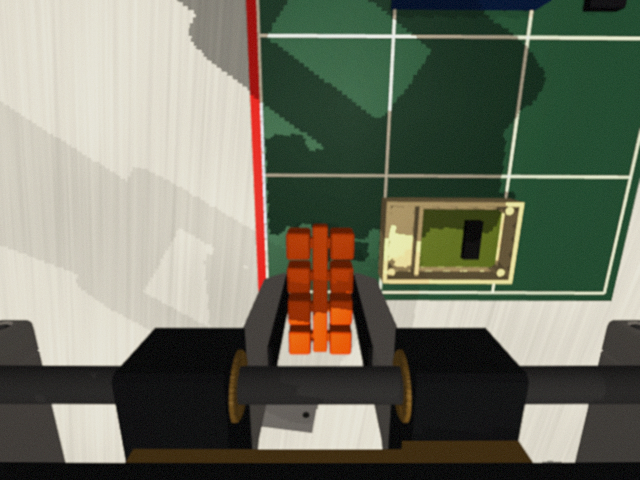

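Cream case at (452,240). Its measured centre agrees with the board centre I worked out, so I lower the sprue.

drive_tool(commands=[[[0.05,0.004,-0.008,0],[0.08,0.004,-0.008,0],[0.08,0.005,-0.008,0],[0.07,0,0,0],[0.04,0,0,0],[0.02,0,0,0],[0.01,0,0,0],[0.01,0,0,0],[0,0,0,0],[0,0,0,0]]])

```text
time: 18.05
tool_pos: [0.4474, -0.1375, 0.0126]
ee_rot: [1.096, 1.569, -0.334]
wrist_force: [-0.3, 0.8, -0.7]
width: 0.0339
```

```bash
python3 go.py 0.4465 -0.1367 0.0106 8
```

```text
t 18.05 tcp [ 0.4474 -0.1375  0.0126] jaw 8.09 tilt 0.07 q [-0.42  0.03  1.83  0.    1.28 -0.56] w 0.0339 F [-0.3  0.8 -0.7]
shift frac [ 0.008  -0.0029 -0.0038]
turn frac 0.0003 -> q6 approx deltayaw -0.1
turn frac -0.4997 -> q6 approx deltayaw 179.9
```

drive_tool(commands=[[[0.006,-0.002,-0.002,0],[0,0,0,0],[0,0,0,0]]])

```text
time: 18.35
tool_pos: [0.4463, -0.1369, 0.0106]
ee_rot: [1.556, 1.571, 0.126]
wrist_force: [-0.4, -0.3, 0.5]
width: 0.0332
```

drive_tool(commands=[[[0,0,0,0],[0,0,0,0],[0,0,0,0],[0,0,0,0],[0,0,0,0]]], grip=0.48)

```text
time: 18.85
tool_pos: [0.4463, -0.1369, 0.0105]
ee_rot: [1.859, 1.571, 0.429]
wrist_force: [0.2, -0.3, 0.4]
width: 0.0453
```

drive_tool(commands=[[[-0.03,0,0,0],[-0.06,0,0,0],[-0.1,0,0,0],[-0.1,0,0,0],[-0.1,0,0,0],[0,0,0,0],[0,0,0,0]]])

```text
time: 19.55
tool_pos: [0.4466, -0.137, 0.1085]
ee_rot: [1.078, 1.569, -0.352]
wrist_force: [-0.1, 0.7, 0.4]
width: 0.0453
```

```bash
python3 - <<'E'
from h import *
snap('wrist','wrist7.png')
E
python3 go.py 0.4353 -0.2888 0.15 88;  python3 w.py wrist7
```

```text
t 19.6 tcp [ 0.4458 -0.1367  0.1073] jaw 8.09 tilt 0.06 q [-0.42 -0.06  1.71  0.    1.49 -0.56] w 0.0447 F [-1.1  0.5 -0.3]
shift frac [-0.1711 -0.1275  0.5963]
turn frac -0.222 -> q6 approx deltayaw 79.9
turn frac 0.278 -> q6 approx deltayaw -100.1
tz 0.0007078286768772399
[ 246  404   68   27 1515] [281. 415.] z 0.0253 mean [ 0.4345 -0.2951  0.0245] rect [ 433.  -294.4] [57.1 28.9] 1.8
```

View pics/wrist7.png

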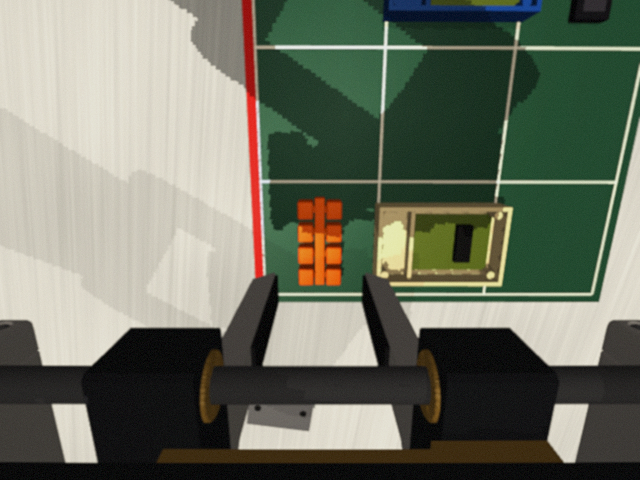

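The sprue is in its cell at (320,242). The bracket shows partly at (281,415).

drive_tool(commands=[[[-0.03,-0.02,0.06,0],[-0.03,-0.02,0.11,0],[-0.03,-0.02,0.12,0],[-0.03,-0.02,0.12,0],[-0.03,-0.02,0.12,0],[-0.02,-0.0275,0.066,0],[0,0,0,0.0222],[0,0,0,0.0222],[0,0,0,0.0222],[0,0,0,0.0222],[0,0,0,0.0222],[0,0,0,0.0222],[0,0,0,0.0222],[0,0,0,0.0222],[0,0,0,0.0222],[0,0,0,0.0222],[0,0,0,0.0222],[0,0,0,0.0222],[0,0,0,0],[0,0,0,0]]], grip=0.8)

```text
time: 21.6
tool_pos: [0.4352, -0.2884, 0.149]
ee_rot: [-0.767, 1.568, 2.416]
wrist_force: [0.2, -0.1, 0.7]
width: 0.0752
```

```bash
python3 - <<'E'
from h import *
snap('wrist','wrist8.png')
E
python3 go.py 0.4353 -0.2888 0.005 -88;  python3 w.py wrist8
```

```text
t 21.65 tcp [ 0.4353 -0.2886  0.1493] jaw -87.68 tilt 0.12 q [-0.69  0.04  1.53  0.    1.57  0.84] w 0.0752 F [ 0.9  0.3 -0.3]
shift frac [ 0.5773  0.0018 -0.0009]
turn frac 0.0009 -> q6 approx deltayaw -0.3
turn frac -0.4991 -> q6 approx deltayaw 179.7
tz -0.00011527452249580919
[ 359   14   35   41 1047] [376.  34.] z 0.0276 mean [ 0.594  -0.3254  0.0264] rect [ 594.1 -325.2] [22.5 23.2] 21.5
[ 301  199   44   67 2690] [322. 232.] z 0.0254 mean [ 0.4348 -0.2897  0.0245] rect [ 433.9 -289.7] [36.  56.3] 89.5
```

View pics/wrist8.png

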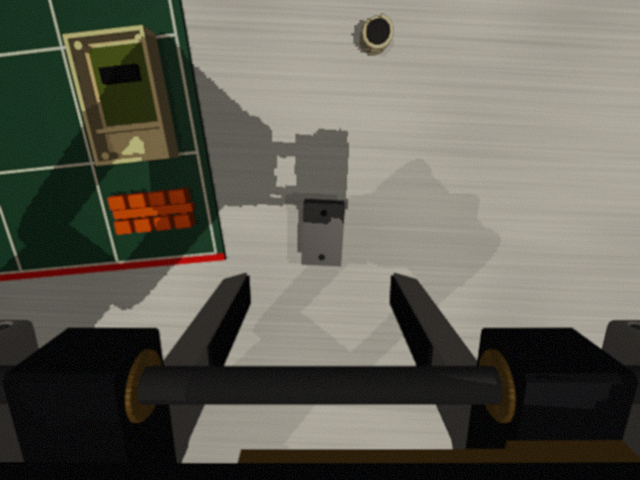

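The bracket is at (322,232) and the spring at (376,34). I'll descend on the bracket.

drive_tool(commands=[[[0.06,0.0044,0.0044,0.0073],[0.1,0,0,0],[0.1,0,0,0],[0.1,0,0,0],[0.1,0,0,0],[0.06,0,0,0],[0.03,0,0,0],[0.02,0,0,0],[0.007,0,0,0],[0,0,0,0],[0,0,0,0]]])

```text
time: 22.75
tool_pos: [0.4353, -0.2905, 0.0071]
ee_rot: [2.511, 1.569, -0.638]
wrist_force: [-0.1, -0.1, 0.3]
width: 0.0753
```

drive_tool(commands=[[[0,0,0,0],[0,0,0,0],[0,0,0,0],[0,0,0,0],[0,0,0,0],[0,0,0,0],[0,0,0,0],[0,0,0,0]]], grip=0)

```text
time: 23.55
tool_pos: [0.4346, -0.29, 0.0062]
ee_rot: [-1.189, 1.571, 1.945]
wrist_force: [-1.1, -0.4, 0.0]
width: 0.0361
```

drive_tool(commands=[[[-0.03,0,0,0],[-0.06,0,0,0],[-0.1,0,0,0],[-0.1,0,0,0],[-0.1,0,0,0],[0,0,0,0],[0,0,0,0]]])

```text
time: 24.25
tool_pos: [0.4348, -0.2901, 0.1038]
ee_rot: [2.568, 1.57, -0.581]
wrist_force: [-0.9, 0.3, -1.1]
width: 0.0357
```

```bash
python3 - <<'E'
from h import *
snap('wrist','wrist9.png')
E
python3 go.py 0.5254 -0.0297 0.11 8
```

```text
t 24.3 tcp [ 0.4341 -0.2896  0.1025] jaw -90.44 tilt 0.11 q [-0.7   0.07  1.6   0.    1.48  0.88] w 0.0357 F [-0.3  0.6 -0.9]
shift frac [-0.0291 -1.0423 -0.3573]
turn frac 0.2266 -> q6 approx deltayaw -81.6
turn frac -0.2734 -> q6 approx deltayaw 98.4
```

View pics/wrist9.png

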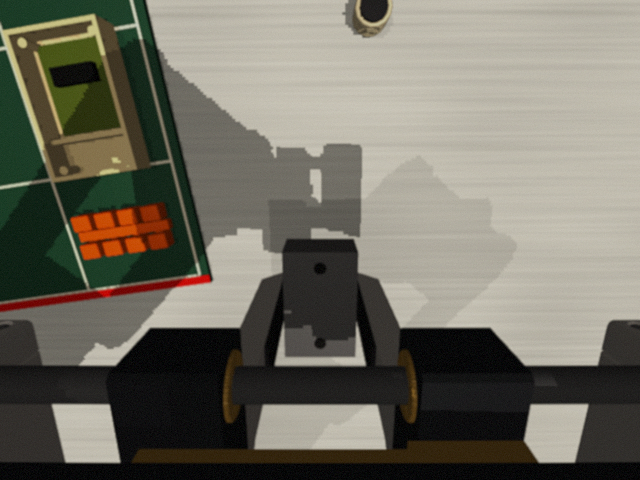

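The bracket is held level and centred at (320,298). Carry it to the middle cell.

drive_tool(commands=[[[-0.02,-0.06,-0.02,0],[0,-0.11,-0.04,0],[0,-0.12,-0.04,0],[0,-0.12,-0.04,0],[0,-0.12,-0.04,0],[0,-0.12,-0.04,0],[0,-0.12,-0.04,0],[0,-0.12,-0.04,0],[0,-0.1,-0.035,0],[0,-0.052,-0.022,0],[0,0,0,0]]])

```text
time: 25.4
tool_pos: [0.5257, -0.0282, 0.1078]
ee_rot: [-0.344, 1.569, 2.793]
wrist_force: [-0.1, -0.3, -1.2]
width: 0.0354
```

drive_tool(commands=[[[0,0,0,-0.021],[0,0,0,-0.021],[0,0,0,-0.021],[0,0,0,-0.021],[0,0,0,-0.021],[0,0,0,-0.021],[0,0,0,-0.021],[0,0,0,-0.021],[0,0,0,-0.021],[0,0,0,-0.021],[0,0,0,-0.021],[0,0,0,-0.021],[0,0,0,-0.0212],[0,0,0,0],[0,0,0,0]]])

```text
time: 26.9
tool_pos: [0.5255, -0.0311, 0.1084]
ee_rot: [-1.432, 1.57, -2.869]
wrist_force: [0.2, -0.4, -0.5]
width: 0.0354
```

```bash
python3 - <<'E'
from h import *
snap('wrist','wrist10.png')
E
python3 go.py 0.5254 -0.0297 0.0125 8
```

```text
t 26.95 tcp [ 0.5256 -0.0309  0.1085] jaw 7.72 tilt 0.03 q [-0.17  0.08  1.58 -0.    1.49 -0.3 ] w 0.0358 F [ 0.3  0.1 -1.5]
shift frac [ 0.384   0.     -0.0048]
turn frac -0.0008 -> q6 approx deltayaw 0.3
turn frac 0.4992 -> q6 approx deltayaw -179.7
```

View pics/wrist10.png

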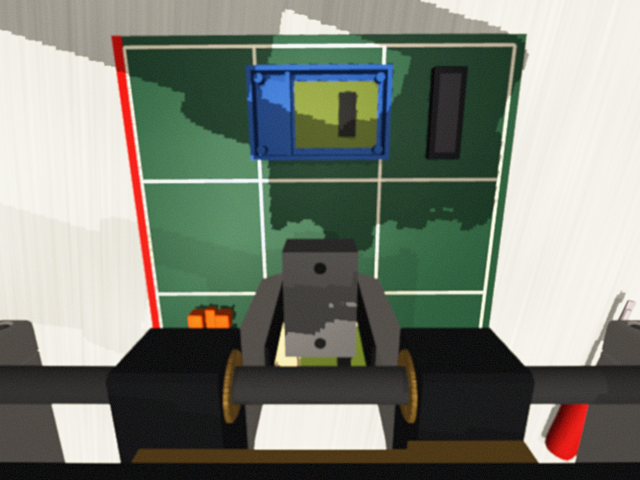

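drive_tool(commands=[[[0.06,0,-0.004,0],[0.09,0,0,0],[0.09,0,0,0],[0.07,0,0,0],[0.04,0,0,0],[0.02,0,0,0],[0.01,0,0,0],[0.003,0,0,0],[0,0,0,0],[0,0,0,0]]])

```text
time: 27.95
tool_pos: [0.5264, -0.0293, 0.0138]
ee_rot: [1.319, 1.569, -0.113]
wrist_force: [0.2, -1.4, -0.1]
width: 0.036
```

```bash
python3 go.py 0.5254 -0.0297 0.0122 8
```

```text
t 27.95 tcp [ 0.5264 -0.0293  0.0138] jaw 7.9 tilt 0.09 q [-0.16  0.16  1.69  0.    1.3  -0.3 ] w 0.036 F [ 0.2 -1.4 -0.1]
shift frac [ 0.0065 -0.0042  0.0009]
turn frac -0.0003 -> q6 approx deltayaw 0.1
turn frac 0.4997 -> q6 approx deltayaw -179.9
```

drive_tool(commands=[[[0.004,-0.003,0,0],[0,0,0,0],[0,0,0,0]]])

```text
time: 28.25
tool_pos: [0.5251, -0.0294, 0.0122]
ee_rot: [1.518, 1.571, 0.085]
wrist_force: [0.1, -0.7, 0.2]
width: 0.0362
```

drive_tool(commands=[[[0,0,0,0],[0,0,0,0],[0,0,0,0],[0,0,0,0],[0,0,0,0]]], grip=0.6)

```text
time: 28.75
tool_pos: [0.5251, -0.0294, 0.012]
ee_rot: [2.292, 1.571, 0.86]
wrist_force: [-0.5, -0.8, -0.9]
width: 0.0565
```

drive_tool(commands=[[[-0.03,0,0,0],[-0.06,0,0,0],[-0.1,0,0,0],[-0.1,0,0,0],[-0.1,0,0,0],[-0.1,0,0,0],[0,0,0,0],[0,0,0,0]]])

```text
time: 29.55
tool_pos: [0.5252, -0.0294, 0.1347]
ee_rot: [1.319, 1.57, -0.113]
wrist_force: [-0.3, -0.3, -0.3]
width: 0.0564
```

```bash
python3 - <<'E'
from h import *
snap('wrist','wrist11.png')
E
python3 go.py 0.594 -0.3252 0.135 8;  python3 w.py wrist11
```

```text
t 29.6 tcp [ 0.5244 -0.0293  0.1334] jaw 7.91 tilt 0.08 q [-0.16  0.06  1.54  0.    1.54 -0.3 ] w 0.0565 F [-1.   1.3 -0.9]
shift frac [-0.0071  0.1127  1.2108]
turn frac -0.0002 -> q6 approx deltayaw 0.1
turn frac 0.4998 -> q6 approx deltayaw -179.9
tz 0.0004731842237663622
[570 290  40  74 639] [589. 325.] z 0.0164 mean [ 0.7865 -0.0813  0.0149] rect [786.5 -83.4] [76.1  8.9] 84.6
```

View pics/wrist11.png

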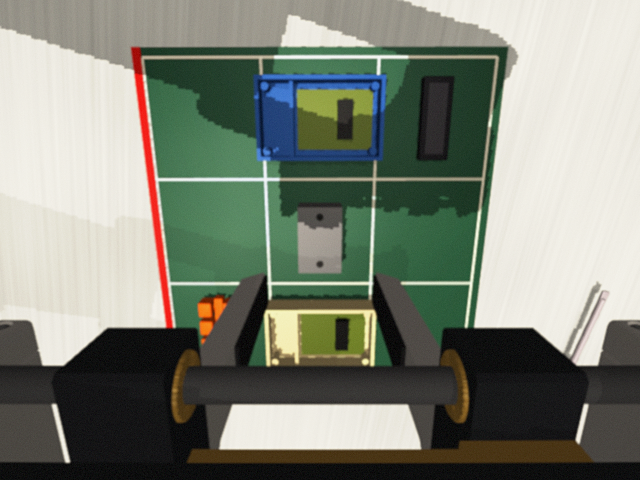

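The bracket is in the middle cell at (320,238). Next, the spring.

drive_tool(commands=[[[0,0.01,0.06,0],[0,0.01,0.11,0],[0,0.01,0.12,0],[0,0.01,0.12,0],[0,0.01,0.12,0],[0,0.01,0.12,0],[0,0.01,0.12,0],[0,0.01,0.12,0],[0,0.01,0.12,0],[0,0.01,0.11,0],[0,0.01,0.06,0],[0,0.003,0.031,0],[0,0,0,0],[0,0,0,0]]])

```text
time: 31.0
tool_pos: [0.5942, -0.325, 0.1335]
ee_rot: [-2.473, 1.569, 2.377]
wrist_force: [0.6, -0.6, -0.6]
width: 0.0563
```

```bash
python3 - <<'E'
from h import *
snap('wrist','wrist12.png')
E
python3 go.py 0.594 -0.3252 0.008 8;  python3 w.py wrist12
```

```text
t 31.05 tcp [ 0.5944 -0.3246  0.134 ] jaw 7.94 tilt 0.07 q [-0.58  0.39  1.14  0.    1.61 -0.72] w 0.0564 F [1.4 0.4 0.4]
shift frac [ 0.5039 -0.0016  0.0026]
turn frac -0.0002 -> q6 approx deltayaw 0.1
turn frac 0.4998 -> q6 approx deltayaw -179.9
tz -0.00017803301640787248
[ 551    0   77  125 4516] [589.  65.] z 0.0257 mean [ 0.7789 -0.1659  0.0244] rect [ 779.8 -165.5] [80.1 20.6] 83.9
[306 219  29  34 738] [320. 236.] z 0.0274 mean [ 0.594  -0.3249  0.0262] rect [ 594.5 -325. ] [21.7 22.9] 7.6
[ 395  265   64   34 1104] [423. 280.] z 0.0419 mean [ 0.686  -0.3495  0.0413] rect [ 691.9 -350.3] [43.2 13.5] 3.5
```

View pics/wrist12.png

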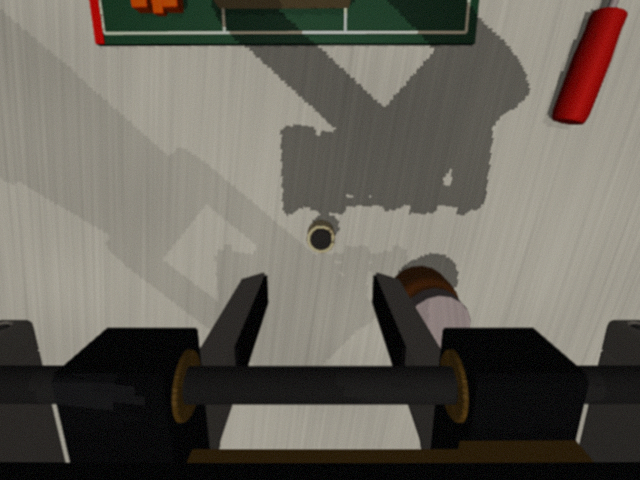

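The spring is dead centre at (320,236), and the jar at (435,300) is clear of the finger path.

drive_tool(commands=[[[0.05,0,0,0],[0.08,0,0,0],[0.1,0,0,0],[0.1,0,0,0],[0.08,0,0,0],[0.05,0,0,0],[0.03,0,0,0],[0.014,0,0,0],[0,0,0,0],[0,0,0,0]]])

```text
time: 32.05
tool_pos: [0.5954, -0.3258, 0.0097]
ee_rot: [0.88, 1.569, -0.553]
wrist_force: [-0.8, -0.6, 0.3]
width: 0.0568
```

drive_tool(commands=[[[0,0,0,0],[0,0,0,0],[0,0,0,0],[0,0,0,0],[0,0,0,0],[0,0,0,0],[0,0,0,0],[0,0,0,0]]], grip=0)

```text
time: 32.85
tool_pos: [0.5947, -0.3254, 0.0086]
ee_rot: [1.192, 1.571, -0.241]
wrist_force: [-0.0, 0.0, 0.8]
width: 0.023
```

```bash
python3 go.py
```

```text
t 32.85 tcp [ 0.5947 -0.3254  0.0086] jaw 7.91 tilt 0.01 q [-0.58  0.47  1.29  0.    1.38 -0.72] w 0.023 F [-0.   0.   0.8]
```

drive_tool(commands=[[[-0.03,0,0,0],[-0.06,0,0,0],[-0.1,0,0,0],[-0.1,0,0,0],[-0.1,0,0,0],[-0.1,0,0,0],[0,0,0,0],[0,0,0,0]]])

```text
time: 33.65
tool_pos: [0.5951, -0.3256, 0.1322]
ee_rot: [0.884, 1.568, -0.548]
wrist_force: [-0.3, 0.4, -1.5]
width: 0.023
```

```bash
python3 - <<'E'
from h import *
snap('wrist','wrist13.png')
E
python3 go.py 0.5254 -0.0297 0.13 8
```

```text
t 33.7 tcp [ 0.5944 -0.3251  0.1303] jaw 7.91 tilt 0.05 q [-0.58  0.4   1.15  0.    1.6  -0.72] w 0.0235 F [-0.8  0.3 -1.2]
shift frac [ 0.0022 -0.1105 -1.2083]
turn frac -0.0002 -> q6 approx deltayaw 0.1
turn frac 0.4998 -> q6 approx deltayaw -179.9
```

View pics/wrist13.png

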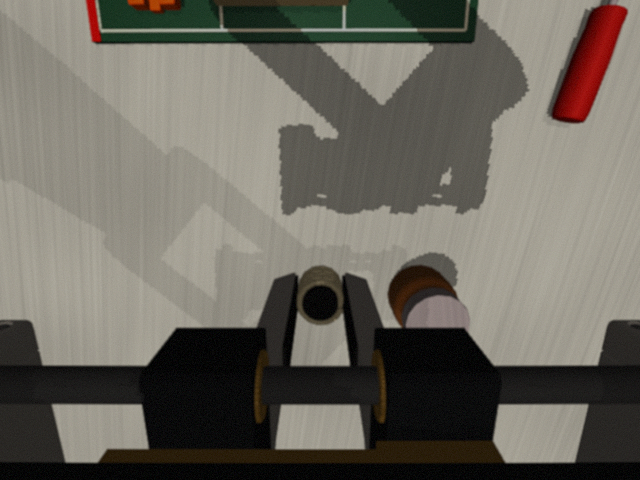

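The spring is held upright at (320,297). I'll check where the bracket landed using the previous picture, then carry.

```bash
python3 - <<'E'
from h import *
s=dict(np.load('pics/wrist11.npz'));W=world(s);z=W[...,2]
c=np.array([.5254,-.0297])
g=(z>.026)&(z<.036)&(np.linalg.norm(W[...,:2]-c,axis=-1)<.045)
print(cv2.minAreaRect((W[g][:,:2]*1000).astype(np.float32)),np.median(z[g]))
E
```

```text
((525.1377563476562, -29.90206527709961), (35.970340728759766, 56.488346099853516), 8.22201156616211) 0.0306330723198871
```

drive_tool(commands=[[[0,-0.01,-0.06,0],[0,-0.01,-0.11,0],[0,-0.01,-0.12,0],[0,-0.01,-0.12,0],[0,-0.01,-0.12,0],[0,-0.01,-0.12,0],[0,-0.01,-0.12,0],[0,-0.01,-0.12,0],[0,-0.01,-0.12,0],[0,-0.01,-0.11,0],[0,-0.01,-0.06,0],[0,0,-0.028,0],[0,0,0,0],[0,0,0,0]]])

```text
time: 35.1
tool_pos: [0.526, -0.0308, 0.1306]
ee_rot: [-0.905, 1.57, -2.338]
wrist_force: [0.3, -0.0, -0.9]
width: 0.0232
```

```bash
python3 go.py 0.5254 -0.0297 0.045 8
```

```text
t 35.1 tcp [ 0.526  -0.0308  0.1306] jaw 7.87 tilt 0.04 q [-0.17  0.06  1.55 -0.    1.53 -0.3 ] w 0.0232 F [ 0.3 -0.  -0.9]
shift frac [ 0.3424 -0.0015 -0.0049]
turn frac -0.0004 -> q6 approx deltayaw 0.1
turn frac 0.4996 -> q6 approx deltayaw -179.9
```

drive_tool(commands=[[[0.06,-0.001,-0.004,0],[0.09,0,0,0],[0.08,0,0,0],[0.06,0,0,0],[0.04,0,0,0],[0.02,0,0,0],[0,0,0,0],[0,0,0,0],[0,0,0,0]]])

```text
time: 36.0
tool_pos: [0.5263, -0.0292, 0.0445]
ee_rot: [1.293, 1.569, -0.14]
wrist_force: [0.0, -0.2, -0.2]
width: 0.0234
```

```bash
python3 go.py 0.5252 -0.0298 0.0397 8
```

```text
t 36.0 tcp [ 0.5263 -0.0292  0.0445] jaw 7.91 tilt 0.12 q [-0.16  0.12  1.66  0.    1.36 -0.3 ] w 0.0234 F [ 0.  -0.2 -0.2]
shift frac [ 0.0192 -0.0047  0.0018]
turn frac -0.0002 -> q6 approx deltayaw 0.1
turn frac 0.4998 -> q6 approx deltayaw -179.9
```

drive_tool(commands=[[[0.01,-0.003,0.001,0],[0.004,0,0,0],[0,0,0,0],[0,0,0,0],[0,0,0,0]]])

```text
time: 36.5
tool_pos: [0.5248, -0.0293, 0.04]
ee_rot: [2.021, 1.571, 0.588]
wrist_force: [-1.1, -0.6, 0.6]
width: 0.0233
```

```bash
python3 go.py 0.5252 -0.0298 0.0395 8; python3 - <<'E'
from h import *
s=snap('side','side1.png'); cv2.imwrite('pics/side1z.png',cv2.resize(s['pixels'][180:320,270:450,::-1],None,fx=4,fy=4))
E
```

```text
t 36.5 tcp [ 0.5248 -0.0293  0.04  ] jaw 7.92 tilt 0.01 q [-0.16  0.13  1.66  0.    1.35 -0.3 ] w 0.0233 F [-1.1 -0.6  0.6]
shift frac [0.0021 0.0012 0.0021]
turn frac -0.0002 -> q6 approx deltayaw 0.1
turn frac 0.4998 -> q6 approx deltayaw -179.9
```

View pics/side1z.png

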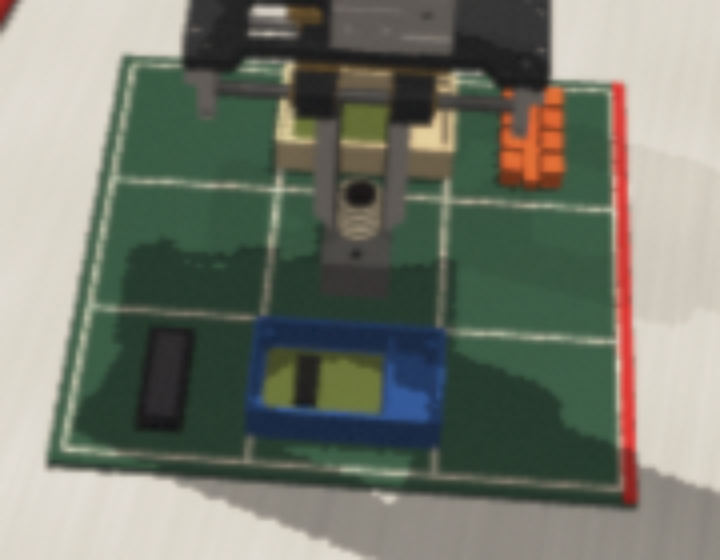

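The spring at (358,205 in the zoomed crop) sits just on the bracket top. A last half millimetre down, then release.

drive_tool(commands=[[[0.002,0,0,0],[0,0,0,0],[0,0,0,0]]])

```text
time: 36.85
tool_pos: [0.5249, -0.0294, 0.0395]
ee_rot: [1.807, 1.571, 0.374]
wrist_force: [0.2, 0.8, -0.4]
width: 0.0235
```

drive_tool(commands=[[[0,0,0,0],[0,0,0,0],[0,0,0,0],[0,0,0,0],[0,0,0,0],[0,0,0,0]]], grip=0.5)

```text
time: 37.45
tool_pos: [0.5248, -0.0294, 0.0394]
ee_rot: [-3.08, 1.571, 1.771]
wrist_force: [0.5, 0.2, 0.0]
width: 0.0468
```

drive_tool(commands=[[[-0.02,0,0,0],[-0.04,0,0,0],[-0.1,0,0,0],[-0.1,0,0,0],[-0.1,0,0,0],[-0.1,0,0,0],[-0.1,0,0,0],[-0.1,0,0,0],[0,0,0,0],[0,0,0,0]]])

```text
time: 38.45
tool_pos: [0.525, -0.0294, 0.205]
ee_rot: [1.325, 1.569, -0.108]
wrist_force: [-0.4, 0.7, 0.1]
width: 0.0471
```

```bash
python3 - <<'E'
from h import *
a=np.radians(8);ex=np.array([np.cos(a),np.sin(a)]);ey=np.array([-ex[1],ex[0]]);c=np.array([.5254,-.0297])
s=snap('wrist','wrist14.png'); W=world(s);z=W[...,2];px=s['pixels'].astype(int)
def rc(n,t,lo,hi,r,extra=True):
    g=(z>lo)&(z<hi)&(np.linalg.norm(W[...,:2]-t,axis=-1)<r)&extra
    q=cv2.minAreaRect((W[g][:,:2]*1000).astype(np.float32)); d=np.array(q[0])/1000-t
    print(n,'err mm',(1000*np.array([d@ex,d@ey])).round(1),np.round(q[1],1),round(q[2],1),'z',np.median(z[g]).round(4),g.sum())
rc('bracket',c,.026,.036,.045); rc('spring',c,.052,.066,.03)
rc('lens',c+.093*ex+.095*ey,.0105,.02,.046)
rc('sprue',c-.093*ex-.095*ey,.0155,.026,.046,px[...,0]>px[...,2]+40)
snap('side','side2.png');snap('scene','scene2.png')
import m
for n in ('side','scene'): m.rep(dict(np.load(f'pics/{n}2.npz')),n)
E
python3 go.py
```

```text
bracket err mm [0.  0.1] [35.7 56.4] 7.2 z 0.0306 1389
spring err mm [-0.6  1.4] [22.7 23. ] 8.9 z 0.0572 499
lens err mm [-0.2 -0.2] [24.6 63.5] 8.2 z 0.0142 1683
sprue err mm [2.2 9.8] [67.7 58.9] 31.6 z 0.0191 611
side table z -0.0013
102 189 px [319. 138.] col [83. 64. 50.] z 0.0513 mean [ 0.7144 -0.3587  0.0582] rect [ 715.4 -360.3] [ 3.4 25.4] 19.7
125 35 px [328. 129.] col [94. 77. 66.] z 0.0543 mean [ 0.675  -0.3533  0.053 ] rect [ 673.9 -355.4] [23.4  7.5] 50.6
366 365 px [262. 187.] col [158.  75.  72.] z 0.0249 mean [ 0.7812 -0.1622  0.0232] rect [ 780.2 -160.7] [77.5 20.2] 88.3
510 12856 px [359. 250.] col [71. 81. 66.] z 0.0254 mean [ 0.5242 -0.0175  0.0296] rect [496.9 -32.5] [158.7 257.3] 7.6
816 4386 px [212. 338.] col [86. 68. 51.] z 0.0586 mean [0.7417 0.2795 0.057 ] rect [740.9 273.9] [149.3  80.6] 88.7
green [530.2 -26.7] [284.7 302.7] 7.628096580505371
red [ 0.38213917 -0.03675944] -81.91994
scene table z 0.0007
495 8813 px [310. 232.] col [51. 58. 47.] z 0.028 mean [ 0.5307 -0.0331  0.0315] rect [504.4 -34.2] [149.4 252.3] 8.2
956 3081 px [469. 253.] col [60. 47. 35.] z 0.0602 mean [0.7441 0.2689 0.0588] rect [744.5 269. ] [151.4  85.3] 89.6
1311 967 px [174. 297.] col [83. 70. 63.] z 0.0665 mean [ 0.695  -0.3714  0.0651] rect [ 693.5 -371. ] [47.6 49.1] 70.0
1634 621 px [292. 311.] col [107.  46.  44.] z 0.0267 mean [ 0.7838 -0.167   0.025 ] rect [ 783.9 -165.7] [78.8 20.8] 85.7
green [530.7 -30.5] [291.1 300.6] 7.947043418884277
red [ 0.38286812 -0.05499477] -81.85166
t 38.6 tcp [ 0.5239 -0.0293  0.2026] jaw 7.91 tilt 0.19 q [-0.16  0.03  1.43  0.    1.68 -0.3 ] w 0.0472 F [-0.   0.9  0.5]
```

View pics/wrist14.png

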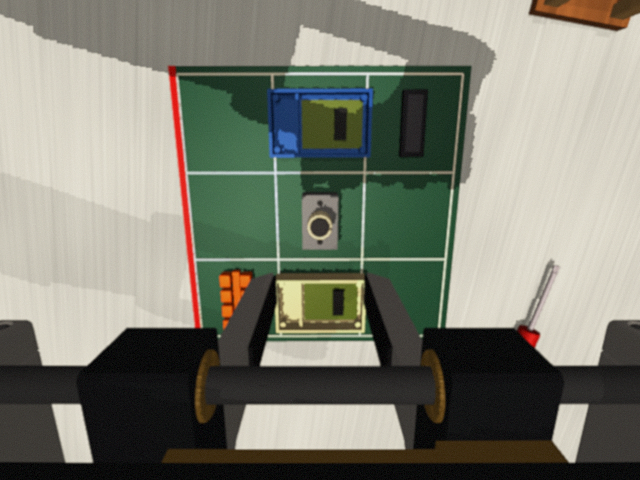

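View pics/side2.png

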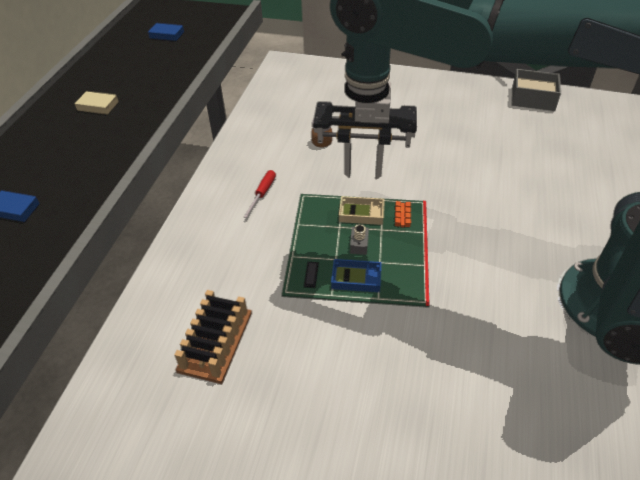

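The spring stands on the bracket at (320,225), the lens is at (413,123) and the sprue at (236,300). A finger and the cream case spoilt the sprue measurement here, so I'll check it in the unobstructed picture 7.

```bash
python3 - <<'E'
from h import *
a=np.radians(8);ex=np.array([np.cos(a),np.sin(a)]);ey=np.array([-ex[1],ex[0]]);c=np.array([.5254,-.0297]);t=c-.093*ex-.095*ey
for n in ('wrist7','side2','scene2'):
    s=dict(np.load(f'pics/{n}.npz'));W=world(s);z=W[...,2];px=s['pixels'].astype(int)
    g=(px[...,0]>2*px[...,2])&(px[...,0]>1.4*px[...,1])&(z>.0125)&(z<.026)&(np.linalg.norm(W[...,:2]-t,axis=-1)<.055)
    q=cv2.minAreaRect((W[g][:,:2]*1000).astype(np.float32));d=np.array(q[0])/1000-t
    print(n,d@ex,d@ey,q[1],q[2])
robot.close_job()
E
```

```text
wrist7 -0.00027769120627766877 0.0005852495937833045 (33.88420867919922, 71.19426727294922) 7.9990010261535645
side2 0.0010374241600590484 0.002810550357827823 (34.6441650390625, 72.95792388916016) 7.4795451164245605
scene2 0.0011927100587972334 -0.0012993988491428153 (40.56629943847656, 71.71227264404297) 7.202293395996094
the job is handed in; nothing more can be done
```

The lens, sprue and bracket are each in the middle of their cells. The spring stands upright on the bracket, everything is released, and I handed the job in at about 39 s. No verdict is reported.

| Part | Last measured offset (wrist camera) | Limit |
|---|---|---|
| Bracket | 0.1 mm | 14 mm |
| Lens | 0.3 mm | 14 mm |
| Sprue | 0.6 mm | 14 mm |
| Spring | 1.5 mm from the bracket's middle | 10 mm |

- **Alignment:** The long sides are within about 1° of parallel to the red edge, against the 14° allowed.
- **Sprue:** One measurement on the last wrist picture came out wrong (9.8 mm off), because a finger and the cream case spoilt the view. The clear earlier wrist picture gave 0.6 mm. The last side and scene pictures put it within 1–3 mm.
- **Board position:** The side and scene cameras differed by about 4–5 mm in y, and they put the board centre about 5 mm too far back because their fit left out the red stripe. I used the wrist camera's value, which both cases confirmed.
- **Bystanders:** The rack and screwdriver measured as unmoved in both fixed cameras. The jar measured as unmoved in the scene camera; the arm partly hid it in the side view.

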